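# Fit the diffuser cell on the model-lighting plinth

### The job

Get the light plinth ready for the next plaster model: first turn its dimmer knob until the pointer stands at the steel tab on its scale. Then set the knurled diffuser cell over the plinth's round spigot, turn it until its hidden keyways drop over the pins, push it fully home against the spring and finish while still holding it pushed home there. Leave the dimmer at the tab and everything else on the table where it is.

Things in the scene. Friction and masses are not known exactly. Their poses are not given: they have to be found in the camera images.
- plinth: Grey box 160 (x) x 300 (y) x 45 mm high, fixed on the table. Origin: centre of its underside; z up. On its flat top: the dimmer knob 80 mm to +y of the centre, the spigot 80 mm to -y.
- port (a point): Foot of the spigot's axis, on the plinth's top. The spigot: upright aluminium post, 39 mm in diameter, 26 mm high, top 5 mm tapered to 32 mm. Three steel pins 4 mm thick, 120 degrees apart, stick out 5 mm from its side, top edges 12 mm above this point; their direction differs each time and is not reported. Round its foot: a sprung steel ring, 54 mm in diameter.
- spring_ring (a joint): Travel of the sprung ring round the spigot's foot, m: 0 up (its top 7 mm above port), grows as it is pressed down. It pushes up with 3 N at 0, plus 1 N per mm. Reads about 0.005 when the cell is fully home.
- cell: Diffuser cell, loose, standing on the table: aluminium collar, knurled, 56 mm in diameter (57 over the knurls), 34 mm high, about 0.12 kg, a white opal disc closing its top. Origin: centre of its open underside; z up along its axis. Bore 42 mm. In the lowest 14 mm of the bore are three keyways 120 degrees apart, open below, 7 mm wide, hidden from above.
- cell_top (a point): Centre of the cell's top, 34 mm above its underside. On the spigot the cell first rests on the pins, underside 12 mm above port. Turned either way (120 degrees at most) to within 4 degrees of the pins it can drop to 7 mm, onto the sprung ring. Pushed home, the disc meets the spigot's top: underside 2 mm above port. Let go, it springs up to 7 mm.
- dimmer (a joint): Angle of the dimmer knob, rad: 0 at its stop, growing as it turns clockwise seen from above, up to 4.71. Stays where it is left; friction about 0.03 N m.
- dimmer_grip (a point): On the knob's upright axis, 25 mm above the plinth's top: the height to grip. The knob has a 50 mm skirt disc 7 mm high and on it a black grip bar 42 mm long, 12 mm wide, its top 35 mm above the plinth.
- dimmer_tip (a point): Tip of the knob's white pointer, 28 mm from the knob's axis, in line with one end of the grip bar (a white line runs along that half of the bar's top).
- tab_mark (a point): Point of the steel tab that marks the wanted setting on the scale, 28 mm from the knob's axis; the pointer's tip coincides with it when the dimmer is set. The tab is a small dark block 14 x 9 x 7 mm high with a narrow nose, just outside the knob, at a different place on the scale each time, always clockwise of the pointer's start.
- spacer: Bystander: smooth aluminium spacer ring, 68 mm outside, 50 mm inside, 18 mm high, lying flat. Origin under its centre.
- tape: Bystander: roll of brown tape, 92 mm across, 48 mm high. Origin under its centre.
- column: Bystander: white plaster column model, 105 mm high on a 100 mm disc. Origin under its centre.
- block_a: Bystander: small plaster block 50 x 30 x 60 mm high. Origin under its centre.
- block_b: Bystander: plaster block 35 x 45 x 75 mm high. Origin under its centre.
- tub: Bystander: clear plastic tub 130 x 100 x 55 mm high. Origin under its centre.
- knife: Bystander: wooden modelling knife, 160 mm long, 10 mm high, lying along its x axis.

How it is judged:
By the outcome, as a careful person would: the job done as asked, in the order asked, and still so for the second after the job is handed in, while the arm keeps its last pose, push and grip.
It also fails if it takes over 72 s, if anything falls off the work surface, if the arm or the gripper's body presses on something with over 40 N, if the wrist force passes 120 N, or if a joint passes its speed limit or range.

### The arm

A 6-joint arm with a two-finger parallel gripper is mounted at the origin on the work surface. World frame = base frame: x ahead of the robot, y to its left, z up, the work surface at z = 0. Lengths are in m, angles in rad, forces in N, time in s.
With the tool pointing down it reaches from about 0.225 to 0.875 m from the base axis. Payload 3.4 kg.
Tool frame: the origin (TCP) lies between the finger pads; the fingertips stand 19 mm ahead of it and the grasp point (between the pads) is the TCP; z points along the fingers, y is the direction in which the jaws open and shut (so a half turn about z gives the same grasp; the last joint's range is limited). The gripper opens to 85 mm and grips with 20 to 120 N. Pads are 22 mm wide; open, the fingers measure 114 mm over their backs; the gripper's body (76 mm by 85 mm) begins 54 mm behind the grasp point. The pads swing forward as they close: fully open they stand 13 mm farther back than shut.
Start: joints at [-1.341, 0.276, 1.505, -0, 1.361, -0.121], TCP at [0.198, -0.54, 0.25] pointing down, gripper open.
Joint ranges: [-2.89, 2.89], [-0.75, 2.08], [0.22, 2.7], [-1.18, 4.32], [0.11, 2.71], [-2.7, 2.7]. Speed limits (rad/s): [2.57, 2.57, 3.14, 3.14, 3.14, 3.14].

### API

Orientations are given as a rotation vector (axis times angle).
In Python, from bench import * gives the robot as it stands.
- The arm moves only by the tool carry_out, never from a script. Its argument "increments" is a list of rows, each an object with "xyz": the shift along the world's x, y, z in m, a list of three; "rot": the turn, a rotation vector about the world's x, y, z in rad, a list of three. A call has 1 to 5 rows; each row shifts and turns the commanded pose from where the row before left it; what a row does not reach is not made up. A row lasts 1/10 s, in which the tool goes at most 50 mm and 8.59 degrees, less where a joint would pass 70% of its speed; a pose out of reach is approached as far as the arm can. A call is refused whole if a number of a shift passes 0.05 or a number of a turn 0.15, either way. A call with a gripper value outside its range is refused whole. "jaw" is the finger opening in m, from 0 to 0.0854, set as the call begins (left out, the last holds). The fingers move at their own pace and stop on an object; the grip force is fixed at half the most. Time passes only in rows, so rows that do not move let the fingers close. It gives the time, the measured TCP pose, the force and the opening at its end, in the units of the state.
- observe(): the state, without advancing time (a new reading comes with each control period).
- camera(name): name is "scene" or "top"; returns the picture (384x512x3 uint8, red, green, blue); there is no depth.
- get_calibration(name): a dict with "mtx" (3x3 intrinsics, pixels), "position" and "attitude" of the camera in the world. Camera axes: x right, y down, z forward; pixel columns grow to the right and rows downward; lengths in m; the calibration is good to about 2 mm. A picture is of the moment at which its call begins. get_calibration takes no time and is no camera call.
- job_done(): hands the job in, once; it reports no verdict.
The state is a dict: "time_s": time; "qpos": joint angles; "dq": joint speeds; "effort": joint torques, N m; "position": TCP position; "tcp_rot": TCP orientation; "force": force on the tool from outside, world axes, zero at the start; "torque": the same for the moment, N m; "grip_width": opening from 0.0 (shut) to 1.0 (fully open).
Only numpy, scipy, OpenCV 4.12 (cv2) and the standard library are available. Lean on these libraries where they do the work, as an engineer would, in place of code of your own. Each camera call takes 0.05 s, during which the arm holds its last target.

## Working session

There is one attempt and no reset: what is moved stays moved. The work goes in short steps, Python scripts to look and compute and a tool call to move; the robot and the scene stay as the last step left them, time stands still between calls to the robot, and variables do not carry over. Pictures are saved under pics/ and viewed, and the job is handed in when it is done.

Besides the shell and the picture viewer there is one more tool, called after "Emit:" as name(argument=value, ...) on one line, values as JSON. carry_out: Moves the arm, as the interface text tells. Its arguments: {"type":"object","properties":{"increments":{"type":"array"},"jaw":{"type":"number"}},"required":["increments"]}

```bash
mkdir -p pics; python3 - <<'E'
from bench import *
import cv2
for n in ("scene","top"):
    im=camera(n); cv2.imwrite(f"pics/{n}0.png",im[:,:,::-1]); c=get_calibration(n); print(n,c)
print(observe())
E
```

```text
scene {'mtx': array([[355.0220709 ,   0.        , 250.9051527 ],
       [  0.        , 355.0220709 , 193.80566344],
       [  0.        ,   0.        ,   1.        ]]), 'position': array([1.33072108, 0.22576585, 0.74485724]), 'attitude': array([-1.40210457, -2.00471248,  0.94107696])}
top {'mtx': array([[367.88103973,   0.        , 256.15843711],
       [  0.        , 367.88103973, 194.96862349],
       [  0.        ,   0.        ,   1.        ]]), 'position': array([ 0.39222641, -0.04496939,  1.03640871]), 'attitude': array([-2.08423089,  2.13452163, -0.17248151])}
{'time_s': 0.1, 'qpos': array([-1.34100632e+00,  2.76544901e-01,  1.50599585e+00,  3.42394685e-05,
        1.36071120e+00, -1.21001406e-01]), 'dq': array([-0.00144981, -0.00158847, -0.0016676 ,  0.00173446,  0.00078311,
        0.00232304]), 'effort': array([ 1.63416553e-03, -4.17699158e+01, -2.46404886e+01, -2.65561039e-04,
        5.84548776e-03,  4.78108646e-07]), 'position': array([ 0.19749898, -0.53955459,  0.24952295]), 'tcp_rot': array([-3.09176172e+00, -5.47900451e-01,  8.91438845e-05]), 'force': array([ 1.03679538, -0.22643236, -1.10924186]), 'torque': array([ 0.03355058, -0.0050183 ,  0.03711549]), 'grip_width': 1.0014750064504436}
```

View pics/scene0.png

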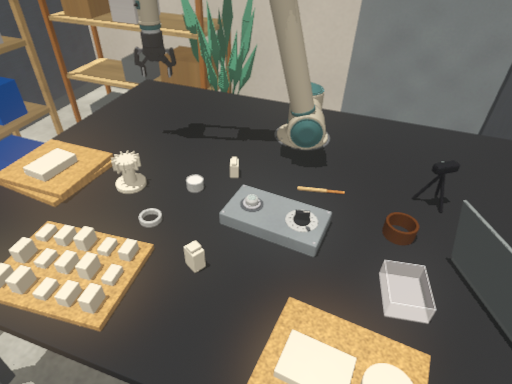

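View pics/top0.png

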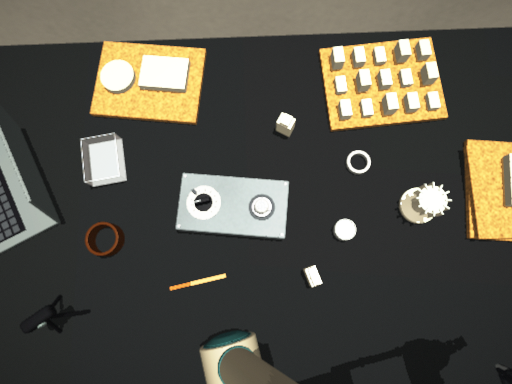

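Top view: plinth around (233,206), knob at (203,202), spigot at (262,207), cell at (345,230), spacer ring at (358,162). I'll enlarge these next.

```bash
cat > h.py <<'E'
from bench import *
import cv2, numpy as np
from scipy.spatial.transform import Rotation as R
def cal(n):
    c=get_calibration(n); return c['mtx'],c['position'],R.from_rotvec(c['attitude']).as_matrix()
def pt(n,uv,z):
    K,p,A=cal(n); d=A@np.linalg.solve(K,[uv[0],uv[1],1.]); return p+d*(z-p[2])/d[2]
def proj(n,P):
    K,p,A=cal(n); q=K@(A.T@(np.array(P)-p)); return q[:2]/q[2]
E
python3 - <<'E'
from h import *
im=cv2.imread("pics/top0.png")
a=cv2.resize(im[165:250,170:300],None,fx=6,fy=6,interpolation=cv2.INTER_CUBIC); cv2.imwrite("pics/c1.png",a)
a=cv2.resize(im[205:255,320:370],None,fx=8,fy=8,interpolation=cv2.INTER_CUBIC); cv2.imwrite("pics/c2.png",a)
im=cv2.imread("pics/scene0.png")
a=cv2.resize(im[180:250,210:340],None,fx=6,fy=6,interpolation=cv2.INTER_CUBIC); cv2.imwrite("pics/c3.png",a)
E
```

```text
(no output)
```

View pics/c1.png

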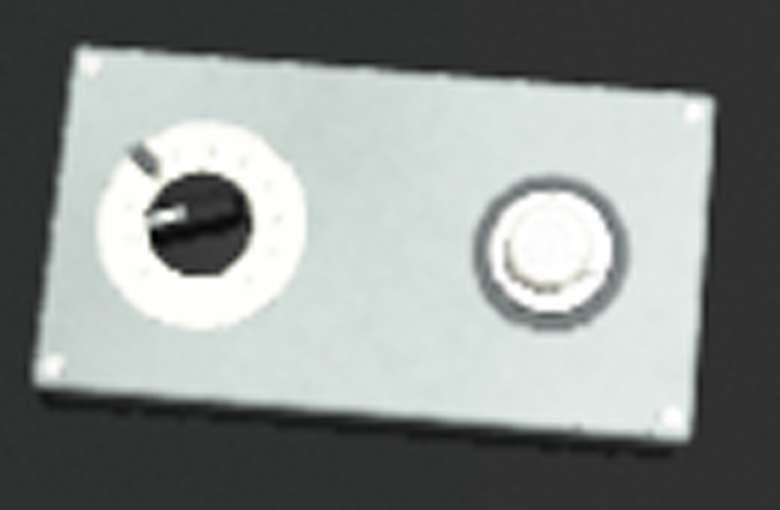

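View pics/c2.png

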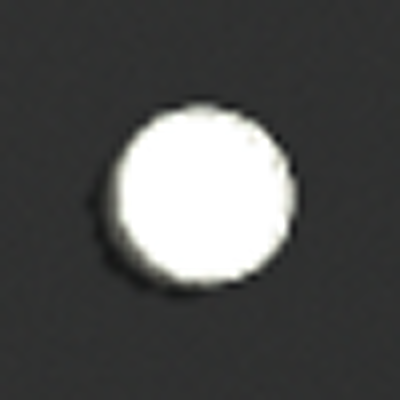

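View pics/c3.png

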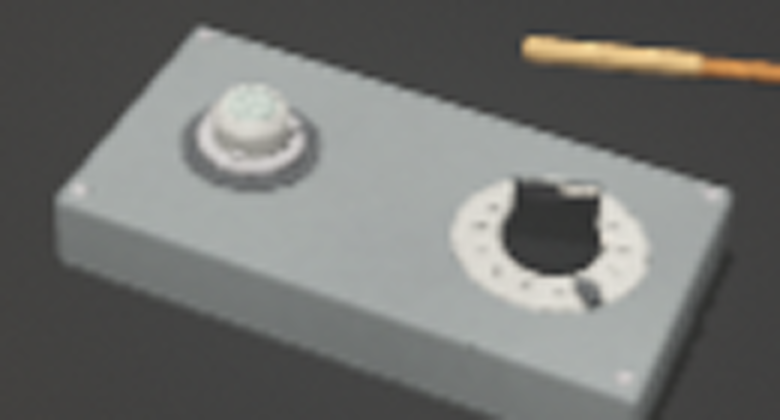

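```bash
python3 - <<'E'
from h import *
im=cv2.imread("pics/top0.png"); g=cv2.cvtColor(im,cv2.COLOR_BGR2GRAY)
def cont(z,x0,x1,y0,y1,th,n="top",gg=g):
    m=np.zeros_like(gg); m[y0:y1,x0:x1]=(gg[y0:y1,x0:x1]>th)*255
    cs,_=cv2.findContours(m,cv2.RETR_EXTERNAL,cv2.CHAIN_APPROX_NONE)
    c=max(cs,key=cv2.contourArea)[:,0].astype(float)
    return np.array([pt(n,p,z)[:2] for p in c])
P=cont(.045,165,300,160,250,110)
r=cv2.minAreaRect((P*1000).astype(np.float32)); print("plinth",r)
for off in (0,): pass
C=cont(.034,320,370,205,255,150); print("cell",cv2.minEnclosingCircle((C*1000).astype(np.float32)),cv2.fitEllipse((C*1000).astype(np.float32)))
ctr=np.array(r[0])/1000
# yaw of long side
b=cv2.boxPoints(r); 
e=[b[1]-b[0],b[2]-b[1]]; L=max(e,key=np.linalg.norm); L=L/np.linalg.norm(L); L=L*np.sign(L[1]); print("ydir",L, np.degrees(np.arctan2(-L[0],L[1])))
knob=ctr+.08*L; port=ctr-.08*L; print("knob",knob,"port",port)
print("pix knob@45",proj("top",[*knob,.045]),"@.052",proj("top",[*knob,.052]),"port@.045",proj("top",[*port,.045]),"port@.071",proj("top",[*port,.071]))
# dial white scale circle
m=np.zeros_like(g); m[165:250,170:232]=(g[165:250,170:232]>235)*255
cs,_=cv2.findContours(m,cv2.RETR_EXTERNAL,cv2.CHAIN_APPROX_NONE); c=max(cs,key=cv2.contourArea)[:,0]
D=np.array([pt("top",p,.045)[:2]*1000 for p in c],np.float32); print("dial",cv2.minEnclosingCircle(D),cv2.fitEllipse(D))
# spigot ring
f=lambda u,v:(170+u/6-.5+1/12,165+v/6-.5+1/12)
for nm,u,v,z in [("tabouter",138,150,.052),("tabinner",158,172,.050),("tipouter",147,217,.08),("lineinner",186,213,.08),("barR",243,210,.08)]:
    q=pt("top",f(u,v),z)[:2]; d=q-knob; print(nm,q,np.linalg.norm(d)*1000,np.degrees(np.arctan2(d[1],d[0])))
E
```

```text
plinth ((558.41259765625, 46.077720642089844), (299.8130798339844, 160.6139678955078), 83.72378540039062)
cell ((485.3633728027344, -258.6498107910156), 29.73724365234375) ((485.61444091796875, -259.1024475097656), (56.36272430419922, 57.12594985961914), 58.23663330078125)
ydir [0.10932165 0.9940064 ] -6.276213
knob [0.56715833 0.12559823] port [ 0.54966687 -0.03344279]
pix knob@45 [203.23476484 202.09618696] @.052 [202.79793128 201.66139415] port@.045 [261.26948837 206.91781461] port@.071 [261.11897407 205.38602059]
dial ((567.7474975585938, 125.8274154663086), 48.086978912353516) ((566.53271484375, 124.69046020507812), (89.90194702148438, 94.72273254394531), 43.605491638183594)
tabouter [0.60158609 0.15400289] 44.63289841482049 39.52437857957237
tabinner [0.59146915 0.14508183] 31.154879865762393 38.70999735228138
tipouter [0.56524443 0.14398891] 18.49000436267915 95.94131158539766
lineinner [0.56658731 0.12667526] 1.219042767128648 117.93179251407054
barR [0.56727048 0.10137822] 24.22027046012608 -89.73468506585648
```

```bash
python3 - <<'E'
from h import *
knob=np.array([.56716,.1256])
f=lambda u,v:(210+u/6-.5+1/12,180+v/6-.5+1/12)
for nm,u,v,z in [("tabnose",580,280,.050),("tabtail",597,303,.049),("spigtop",252,100,.071),("linea",560,190,.08),("lineb",598,190,.08),("barother",517,182,.08)]:
    q=pt("scene",f(u,v),z)[:2]; d=q-knob; print(nm,q,np.linalg.norm(d)*1000,np.degrees(np.arctan2(d[1],d[0])))
im=cv2.imread("pics/scene0.png"); a=cv2.resize(im[195:238,280:325],None,fx=14,fy=14,interpolation=cv2.INTER_CUBIC)
p=proj("scene",[*knob,.045]); print(p)
cv2.imwrite("pics/c4.png",a)
im=cv2.imread("pics/top0.png"); a=cv2.resize(im[180:225,180:225],None,fx=13,fy=13,interpolation=cv2.INTER_CUBIC)
cv2.imwrite("pics/c5.png",a)
print(pt("top",(313,276),.06),pt("top",(358,162),.018),pt("top",(286,125),.07))
E
```

```text
tabnose [0.59307078 0.14640052] 33.22694985872622 38.75661939813344
tabtail [0.60429208 0.15706872] 48.67311001653214 40.28062968042457
spigtop [ 0.54661111 -0.0337756 ] 160.69485972767723 -97.34682795568472
linea [0.56834289 0.12764392] 2.361532500166613 59.94052279765603
lineb [0.5619243  0.14448573] 19.598040215334077 105.49499156528252
barother [0.57003064 0.10723871] 18.584332200834115 -81.11418504691454
[300.94544684 219.87287924]
[ 0.36335269 -0.16290414  0.06      ] [ 0.67620071 -0.31137854  0.018     ] [ 0.77354446 -0.10767295  0.07      ]
```

View pics/c4.png

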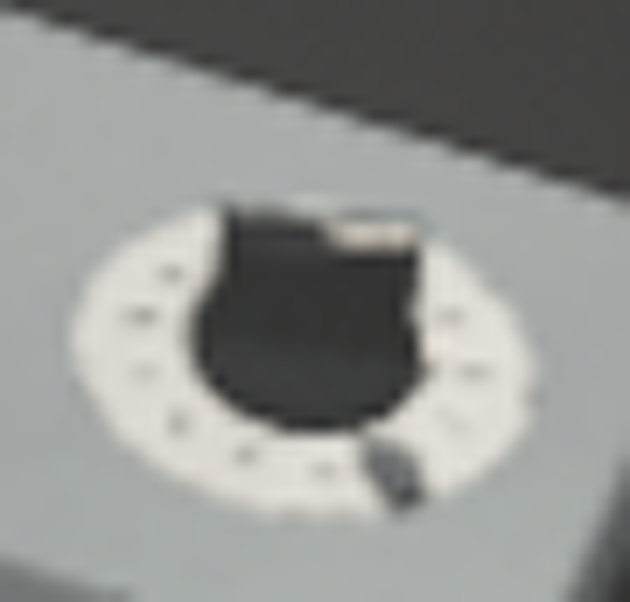

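View pics/c5.png

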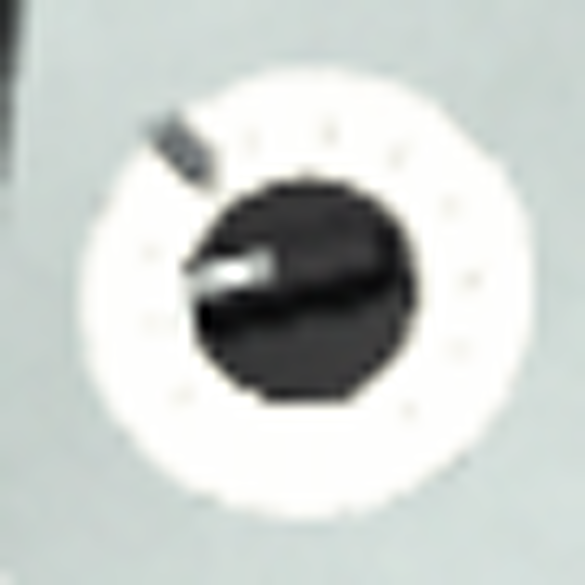

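Emit:
carry_out(increments=[{"xyz":[0.02,0.03,0],"rot":[0,0,0.14]},{"xyz":[0.025,0.04,0],"rot":[0,0,0.14]},{"xyz":[0.025,0.045,0],"rot":[0,0,0.14]},{"xyz":[0.025,0.045,0],"rot":[0,0,0.14]},{"xyz":[0.025,0.045,0],"rot":[0,0,0.14]}])

```text
time_s: 0.6
position: [0.3159, -0.3369, 0.2499]
tcp_rot: [-2.713, -1.582, -0.001]
force: [1.1, 0.6, -0.7]
grip_width: 1.002
```

Both views put the tab at about 39.5° and the pointer at about 102°, so the knob needs about 62° clockwise. Tool y should go to 12°.

Emit:
carry_out(increments=[{"xyz":[0.025,0.045,0],"rot":[0,0,0.14]},{"xyz":[0.025,0.045,0],"rot":[0,0,0.14]},{"xyz":[0.025,0.045,0],"rot":[0,0,0.14]},{"xyz":[0.025,0.045,0],"rot":[0,0,0.14]},{"xyz":[0.025,0.045,0],"rot":[0,0,0.14]}])

```text
time_s: 1.1
position: [0.4372, -0.1184, 0.2502]
tcp_rot: [2.006, 2.418, -0.0]
force: [0.8, -0.4, 0.5]
grip_width: 0.998
```

Emit:
carry_out(increments=[{"xyz":[0.025,0.045,0],"rot":[0,0,0.024]},{"xyz":[0.025,0.045,-0.01],"rot":[0,0,0]},{"xyz":[0.025,0.045,-0.02],"rot":[0,0,0]},{"xyz":[0.025,0.045,-0.03],"rot":[0,0,0]},{"xyz":[0.024,0.056,-0.03],"rot":[0,0,0]}])

```text
out of range
```

Emit:
carry_out(increments=[{"xyz":[0.0,0.0,0],"rot":[0,0,0]},{"xyz":[0.0,0.0,0],"rot":[0,0,0]}])

```text
time_s: 1.3
position: [0.4368, -0.1193, 0.25]
tcp_rot: [-2.009, -2.414, 0.001]
force: [0.0, -0.1, -0.1]
grip_width: 1.002
```

Emit:
carry_out(increments=[{"xyz":[0.022,0.041,0],"rot":[0,0,0.026]},{"xyz":[0.022,0.041,-0.01],"rot":[0,0,0]},{"xyz":[0.022,0.041,-0.01],"rot":[0,0,0]},{"xyz":[0.022,0.041,-0.01],"rot":[0,0,0]},{"xyz":[0.022,0.041,-0.01],"rot":[0,0,0]}])

```text
time_s: 1.8
position: [0.5476, 0.0837, 0.2098]
tcp_rot: [1.986, 2.433, -0.001]
force: [0.6, -0.5, 0.4]
grip_width: 1.0
```

Emit:
carry_out(increments=[{"xyz":[0.02,0.04,-0.01],"rot":[0,0,0]},{"xyz":[0.0,0.0,-0.03],"rot":[0,0,0]},{"xyz":[0.0,0.0,-0.03],"rot":[0,0,0]},{"xyz":[0.0,0.0,0],"rot":[0,0,0]},{"xyz":[0,0,0],"rot":[0,0,0]}], jaw=0.06)

```text
time_s: 2.3
position: [0.567, 0.1228, 0.1402]
tcp_rot: [-1.984, -2.435, 0.002]
force: [1.0, 1.2, 0.4]
grip_width: 0.702
```

```bash
python3 - <<'E'
from h import *
im=camera("scene")[:,:,::-1]
cv2.imwrite("pics/s1.png",cv2.resize(im[120:270,190:370],None,fx=4,fy=4,interpolation=cv2.INTER_CUBIC))
o=observe();print(o['position'],o['tcp_rot'],o['qpos'],o['grip_width'])
E
```

```text
[0.5678311  0.12311679 0.14136198] [1.98349084e+00 2.43451268e+00 1.38860742e-03] [ 9.39766613e-02  3.63731703e-01  1.65958817e+00 -3.56951061e-04
  1.11668647e+00 -1.09336632e-01] 0.7032368702636294
```

View pics/s1.png

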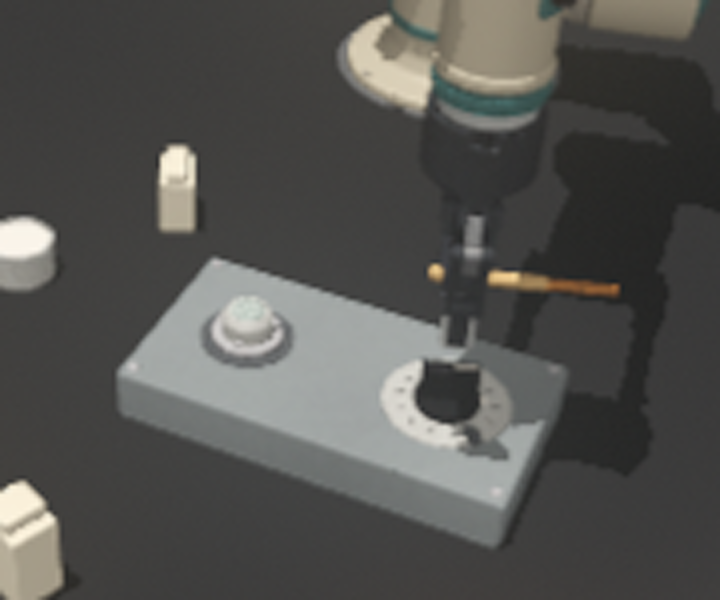

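Gripper above the knob, with the bar between the fingers. Descending and closing.

Emit:
carry_out(increments=[{"xyz":[0.0,0.0025,-0.025],"rot":[0,0,0]},{"xyz":[0.0,0.0,-0.025],"rot":[0,0,0]},{"xyz":[0.0,0.0,-0.017],"rot":[0,0,0]},{"xyz":[0.0,0.0,0],"rot":[0,0,0]}])

```text
time_s: 2.75
position: [0.5665, 0.1262, 0.0731]
tcp_rot: [-1.983, -2.436, 0.002]
force: [-0.1, 0.1, -0.1]
grip_width: 0.702
```

Emit:
carry_out(increments=[{"xyz":[0,0,0],"rot":[0,0,0]},{"xyz":[0,0,0],"rot":[0,0,0]},{"xyz":[0,0,0],"rot":[0,0,0]},{"xyz":[0,0,0],"rot":[0,0,0]},{"xyz":[0,0,0],"rot":[0,0,0]}], jaw=0.0)

```text
time_s: 3.25
position: [0.5665, 0.1269, 0.075]
tcp_rot: [1.981, 2.438, -0.001]
force: [-2.9, -0.5, 6.9]
grip_width: 0.122
```

Emit:
carry_out(increments=[{"xyz":[0,0,0],"rot":[0,0,0]},{"xyz":[0,0,0],"rot":[0,0,0]},{"xyz":[0,0,0],"rot":[0,0,0]}])

```text
time_s: 3.55
position: [0.5665, 0.1269, 0.075]
tcp_rot: [1.981, 2.438, -0.001]
force: [-3.2, -0.9, 6.9]
grip_width: 0.128
```

```bash
python3 - <<'E'
from h import *
o=observe();print(o['position'],o['tcp_rot'],o['grip_width'],o['force'],o['torque'])
a=np.degrees(np.arctan2(o['tcp_rot'][1],o['tcp_rot'][0]));print("theta",(2*a-90+90)%180-90)
E
```

```text
[0.56646212 0.12687471 0.07496442] [ 1.98063051e+00  2.43795512e+00 -5.73279418e-04] 0.12788010518920628 [-3.20495479 -0.94903861  6.93533813] [-0.17648151  0.48271062 -0.05110524]
theta 11.81817218331068
```

Emit:
carry_out(increments=[{"xyz":[0,0,0.002],"rot":[0,0,-0.06]},{"xyz":[0,0,0],"rot":[0,0,-0.12]},{"xyz":[0,0,0],"rot":[0,0,-0.12]},{"xyz":[0,0,0],"rot":[0,0,-0.12]},{"xyz":[0,0,0],"rot":[0,0,-0.12]}])

```text
time_s: 4.05
position: [0.5672, 0.1268, 0.0751]
tcp_rot: [2.563, 1.815, 0.0]
force: [1.9, -1.4, -7.0]
grip_width: 0.126
```

Emit:
carry_out(increments=[{"xyz":[0,0,0],"rot":[0,0,-0.12]},{"xyz":[0,0,0],"rot":[0,0,-0.12]},{"xyz":[0,0,0],"rot":[0,0,-0.12]},{"xyz":[0,0,0],"rot":[0,0,-0.12]},{"xyz":[0,0,0],"rot":[0,0,-0.067]}])

```text
time_s: 4.55
position: [0.5678, 0.1263, 0.0751]
tcp_rot: [2.956, 1.057, 0.002]
force: [3.1, -2.9, -7.1]
grip_width: 0.128
```

Emit:
carry_out(increments=[{"xyz":[0,0,0],"rot":[0,0,0]},{"xyz":[0,0,0],"rot":[0,0,0]},{"xyz":[0,0,0],"rot":[0,0,0]}])

```text
time_s: 4.85
position: [0.5678, 0.1263, 0.0751]
tcp_rot: [2.954, 1.064, 0.002]
force: [4.0, -3.4, -9.0]
grip_width: 0.123
```

```bash
python3 - <<'E'
from h import *
o=observe();print(o['position'],o['tcp_rot'],o['grip_width'],o['force'],o['torque'])
a=np.degrees(np.arctan2(o['tcp_rot'][1],o['tcp_rot'][0]));print("theta",(2*a-90+90)%180-90)
E
```

```text
[0.56777864 0.1263407  0.07507964] [2.95374658e+00 1.06422981e+00 1.87315119e-03] 0.12302434301926099 [ 3.99250249 -3.37973993 -9.0456185 ] [-0.63886323 -0.70022231 -0.06283254]
theta -50.37199155524698
```

Emit:
carry_out(increments=[{"xyz":[0,0,0],"rot":[0,0,0]},{"xyz":[0,0,0],"rot":[0,0,0]},{"xyz":[0,0,0],"rot":[0,0,0]},{"xyz":[0,0,0.0],"rot":[0,0,0]}], jaw=0.06)

```text
time_s: 5.25
position: [0.5668, 0.1275, 0.0758]
tcp_rot: [-2.956, -1.063, -0.001]
force: [-0.1, -0.3, 0.5]
grip_width: 0.702
```

Emit:
carry_out(increments=[{"xyz":[0,0,0.03],"rot":[0,0,0]},{"xyz":[0,0,0.04],"rot":[0,0,0]},{"xyz":[-0.01,-0.04,0.02],"rot":[0,0,0]},{"xyz":[-0.01,-0.045,0.0],"rot":[0,0,0]},{"xyz":[-0.01,-0.045,0.0],"rot":[0,0,0]}])

```text
time_s: 5.75
position: [0.537, -0.0036, 0.1668]
tcp_rot: [2.954, 1.065, 0.004]
force: [0.1, -0.8, 0.5]
grip_width: 0.703
```

Emit:
carry_out(increments=[{"xyz":[-0.01,-0.045,0],"rot":[0,0,0]},{"xyz":[-0.01,-0.045,0],"rot":[0,0,0]},{"xyz":[-0.01,-0.045,0.0],"rot":[0,0,0]},{"xyz":[-0.01,-0.045,0.0],"rot":[0,0,0]}])

```text
time_s: 6.15
position: [0.4962, -0.1843, 0.1658]
tcp_rot: [2.956, 1.063, 0.001]
force: [0.3, -0.3, -0.3]
grip_width: 0.708
```

```bash
python3 - <<'E'
from h import *
im=camera("scene")[:,:,::-1]; cv2.imwrite("pics/s2r.png",im)
cv2.imwrite("pics/s2.png",cv2.resize(im[195:238,280:325],None,fx=14,fy=14,interpolation=cv2.INTER_CUBIC))
im=camera("top")[:,:,::-1]; cv2.imwrite("pics/t2r.png",im)
cv2.imwrite("pics/t2.png",cv2.resize(im[180:225,180:225],None,fx=13,fy=13,interpolation=cv2.INTER_CUBIC))
o=observe();print(o['position'],o['qpos'])
E
```

```text
[ 0.49612563 -0.18804148  0.16575125] [-0.49183671  0.27154645  1.73409794 -0.00274469  1.13376168  0.39576959]
```

View pics/s2.png

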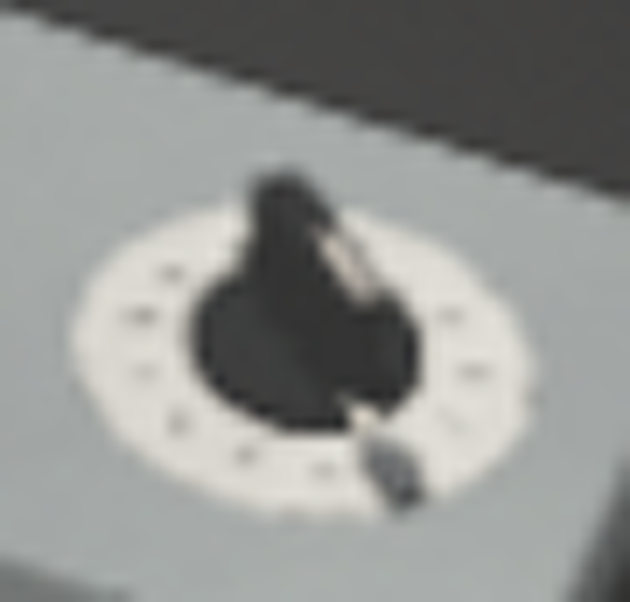

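View pics/t2.png

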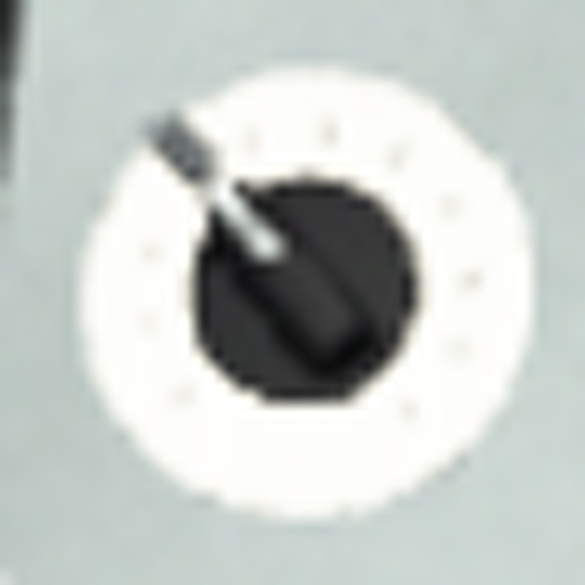

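View pics/t2r.png

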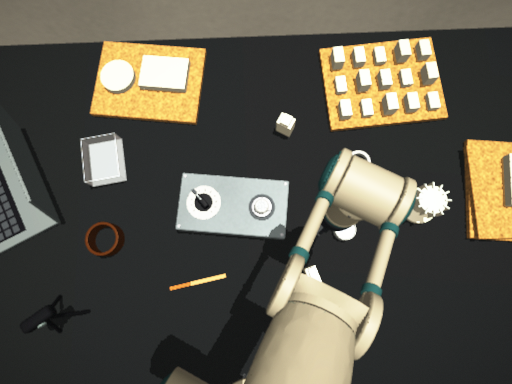

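Pointer now leads into the tab nose in both views (top crop: line (270,250)→(220,190), nose at (212,180)). A numeric check comes next, along with the cell's keyways/pins geometry.

```bash
python3 - <<'E'
from h import *
knob=np.array([.56716,.1256])
def A(n,uv,z,l):
    q=pt(n,uv,z)[:2]-knob; print(l,np.linalg.norm(q)*1e3,np.degrees(np.arctan2(q[1],q[0])))
fs=lambda u,v:(280+(u+.5)/14-.5,195+(v+.5)/14-.5); ft=lambda u,v:(180+(u+.5)/13-.5,180+(v+.5)/13-.5)
for z in (.05,.052):
  A("scene",fs(362,415),z,"tip s"); A("scene",fs(372,440),z,"nose s"); A("scene",fs(405,498),z,"tail s")
  A("top",ft(217,190),z,"tip t"); A("top",ft(208,175),z,"nose t"); A("top",ft(165,130),z,"tail t")
a=pt("top",ft(268,248),.08)[:2];b=pt("top",ft(222,190),.08)[:2];print("line",np.degrees(np.arctan2(*(b-a)[::-1])))
a=pt("scene",fs(325,238),.08)[:2];b=pt("scene",fs(365,295),.08)[:2];print("line s",np.degrees(np.arctan2(*(b-a)[::-1])))
p=pt("top",ft(200,150),.05)
E
python3 - <<'E'
import cv2
im=cv2.imread('pics/s2r.png'); cv2.imwrite('pics/s2c.png',cv2.resize(im[110:240,150:330],None,fx=4,fy=4,interpolation=cv2.INTER_CUBIC))
E
```

```text
tip s 24.888966484200456 42.0552461369769
nose s 32.056323209619066 38.98901108028525
tail s 49.08969454508612 37.6216168534965
tip t 28.615791769502707 40.51434588098653
nose t 32.38043648953726 39.35482927897519
tail t 45.96086994644094 40.393910851855466
tip s 26.671965200592414 39.351661636490114
nose s 33.87350968101603 37.028781350631235
tail s 50.87732413204644 36.3678270896098
tip t 28.063470946191163 40.44798596172805
nose t 31.82125114555323 39.278306795309
tail t 45.37344397473797 40.35155526935925
line 37.785423254381236
line s 39.18587195375895
```

View pics/s2c.png

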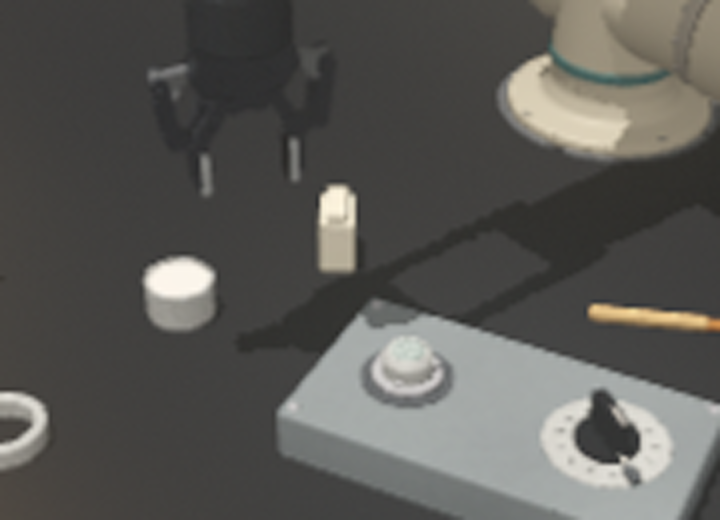

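Dimmer agrees within about 1° in both views. Next, the cell.

```bash
python3 - <<'E'
from h import *
print(pt("scene",(150+180.5/4-.5,110+275.5/4-.5),.034))
im=cv2.imread("pics/scene0.png");g=cv2.cvtColor(im,cv2.COLOR_BGR2GRAY)
x0,x1,y0,y1=180,212,168,198
for th in (150,190,215):
    m=np.zeros_like(g);m[y0:y1,x0:x1]=(g[y0:y1,x0:x1]>th)*255
    cs,_=cv2.findContours(m,cv2.RETR_EXTERNAL,cv2.CHAIN_APPROX_NONE);c=max(cs,key=cv2.contourArea)[:,0]
    P=np.array([pt("scene",p,.034)[:2]*1000 for p in c],np.float32);print(th,cv2.fitEllipse(P))
E
```

```text
[ 0.48256603 -0.25816762  0.034     ]
150 ((496.3292541503906, -254.90579223632812), (51.27511978149414, 82.64395141601562), 105.90278625488281)
190 ((488.5943603515625, -256.4236755371094), (50.198551177978516, 50.26021957397461), 105.77051544189453)
215 ((487.583740234375, -256.9803161621094), (43.70655059814453, 49.054443359375), 23.002918243408203)
```

Emit:
carry_out(increments=[{"xyz":[-0.005,-0.035,0],"rot":[0,0,0]},{"xyz":[-0.0055,-0.036,0],"rot":[0,0,0]},{"xyz":[0,0,-0.03],"rot":[0,0,0]},{"xyz":[0,0,-0.03],"rot":[0,0,0]},{"xyz":[0,0,0],"rot":[0,0,0]}], jaw=0.0854)

```text
time_s: 6.75
position: [0.4838, -0.2515, 0.102]
tcp_rot: [-2.95, -1.059, 0.007]
force: [-0.6, 0.7, -0.2]
grip_width: 1.002
```

```bash
python3 - <<'E'
from h import *
im=camera("scene")[:,:,::-1]
cv2.imwrite("pics/s3.png",cv2.resize(im[110:230,130:280],None,fx=5,fy=5,interpolation=cv2.INTER_CUBIC))
o=observe();print(o['position'],o['qpos'],o['grip_width'])
E
```

```text
[ 0.48525616 -0.25229049  0.1040509 ] [-6.06970221e-01  3.58769079e-01  1.77821232e+00  5.29265627e-04
  1.00926915e+00  2.73416281e-01] 1.0025117609281393
```

View pics/s3.png

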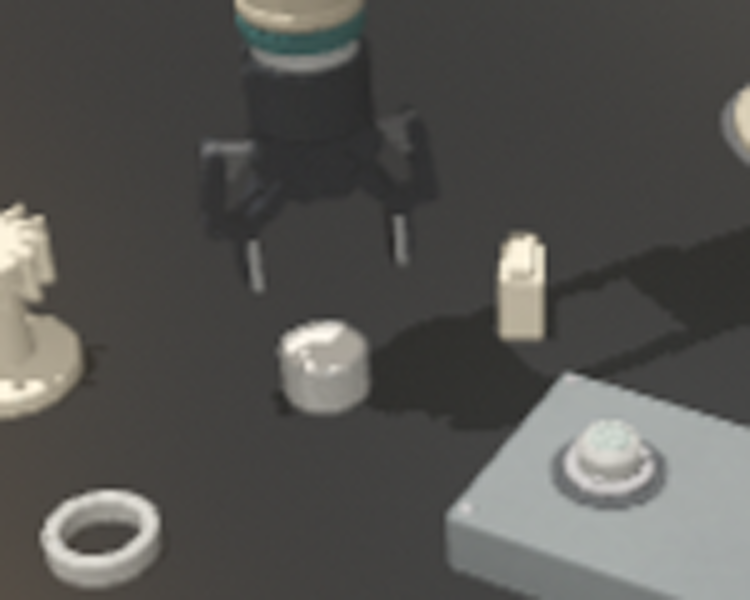

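Cell lies between the open fingers. Descending and gripping.

Emit:
carry_out(increments=[{"xyz":[0.0005,-0.006,-0.02],"rot":[0,0,0]},{"xyz":[0,0,-0.03],"rot":[0,0,0]},{"xyz":[0,0,-0.02],"rot":[0,0,0]},{"xyz":[0,0,-0.011],"rot":[0,0,0]},{"xyz":[0,0,0],"rot":[0,0,0]}])

```text
time_s: 7.3
position: [0.4871, -0.2593, 0.0243]
tcp_rot: [-2.956, -1.063, 0.0]
force: [0.6, 0.4, -0.6]
grip_width: 1.002
```

Emit:
carry_out(increments=[{"xyz":[0,0,0],"rot":[0,0,0]},{"xyz":[0,0,0],"rot":[0,0,0]},{"xyz":[0,0,0],"rot":[0,0,0]},{"xyz":[0,0,0],"rot":[0,0,0]},{"xyz":[0,0,0],"rot":[0,0,0]}], jaw=0.0)

```text
time_s: 7.8
position: [0.4879, -0.2603, 0.0263]
tcp_rot: [2.954, 1.061, 0.003]
force: [0.2, 0.7, 5.7]
grip_width: 0.642
```

```bash
python3 - <<'E'
from h import *
im=camera("scene")[:,:,::-1]
cv2.imwrite("pics/s4.png",cv2.resize(im[110:230,130:280],None,fx=5,fy=5,interpolation=cv2.INTER_CUBIC))
o=observe();print(o['position'],o['tcp_rot'],o['grip_width'],o['force'])
E
```

```text
[ 0.48788679 -0.26032652  0.0262671 ] [2.9543007  1.06121246 0.00324692] 0.6402135836994417 [0.22291423 0.75501601 6.03941275]
```

View pics/s4.png

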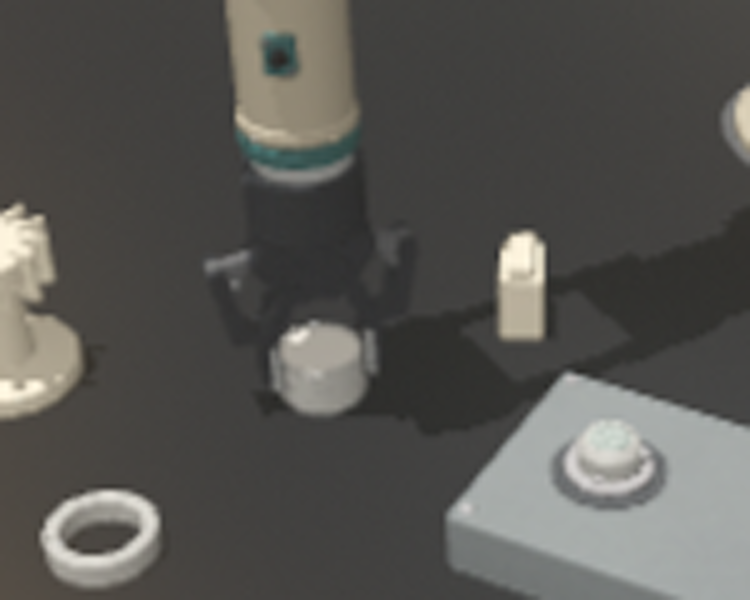

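Emit:
carry_out(increments=[{"xyz":[0,0,0.02],"rot":[0,0,0]},{"xyz":[0,0,0.03],"rot":[0,0,0]},{"xyz":[0,0,0.03],"rot":[0,0,0]},{"xyz":[0,0,0.04],"rot":[0,0,0]},{"xyz":[0,0,0],"rot":[0,0,0]}])

```text
time_s: 8.35
position: [0.4902, -0.2621, 0.1507]
tcp_rot: [2.946, 1.059, 0.012]
force: [1.1, -0.7, 0.2]
grip_width: 0.644
```

Emit:
carry_out(increments=[{"xyz":[0,0.04,0],"rot":[0,0,0]},{"xyz":[0,0.04,0],"rot":[0,0,0]},{"xyz":[0,0.03,0],"rot":[0,0,0]},{"xyz":[0,0,0],"rot":[0,0,0]},{"xyz":[0,0,0],"rot":[0,0,0]}])

```text
time_s: 8.85
position: [0.4868, -0.1494, 0.1444]
tcp_rot: [2.955, 1.064, -0.0]
force: [0.2, -0.5, -0.9]
grip_width: 0.64
```

```bash
python3 - <<'E'
from h import *
im=camera("scene")[:,:,::-1]; cv2.imwrite("pics/s5r.png",im)
cv2.imwrite("pics/s5.png",cv2.resize(im[90:240,180:330],None,fx=4,fy=4,interpolation=cv2.INTER_CUBIC))
im2=camera("top")[:,:,::-1]; cv2.imwrite("pics/t5r.png",im2)
cv2.imwrite("pics/t5.png",cv2.resize(im2[150:260,180:370],None,fx=4,fy=4,interpolation=cv2.INTER_CUBIC))
o=observe();print(o['position'],o['tcp_rot'],o['grip_width'],o['force'])
g=cv2.cvtColor(cv2.imread("pics/top0.png"),cv2.COLOR_BGR2GRAY)
print(g[200:216,246:280])
E
```

```text
[ 0.48712131 -0.15059853  0.14439152] [2.95567912e+00 1.06157227e+00 4.18020987e-04] 0.642818140346508 [ 0.26054033 -0.36245391 -1.349305  ]
[[221 222 224 221 195 136 125 170 239 252 251 246 249 253 253 251 254 253
  252 249 253 254 254 236 125 128 165 217 227 228 228 228 229 229]
 [220 221 224 208 155 126 125 212 253 252 242 247 254 254 253 251 254 254
  254 253 247 252 255 253 178 127 141 190 226 227 226 227 228 229]
 [219 220 219 189 124 126 161 240 253 248 246 254 254 251 251 251 251 250
  253 255 253 250 254 254 241 117 130 162 216 226 226 227 228 230]
 [218 220 208 161 125 138 217 252 252 243 253 255 253 254 251 253 254 251
  253 255 255 250 251 255 252 166 130 141 187 227 227 227 228 230]
 [219 219 200 142 124 158 237 252 240 241 254 255 253 254 254 253 254 254
  251 254 255 251 248 255 254 230 131 131 176 227 227 228 229 230]
 [220 220 199 134 125 178 245 249 193 241 254 254 251 253 254 252 253 254
  253 255 255 253 247 254 254 249 132 131 170 223 228 230 230 230]
 [221 221 197 126 125 190 249 249 193 239 253 247 251 253 254 251 253 254
  253 255 255 253 244 254 255 252 131 1
[... 597 characters left out ...]
 221 217 184 129 126 190 246 240 171 162 180 212 241 248 244 247 247
  237 223 205 239 248 247 225 125 131 155 206 231 230 231 232 231]
 [220 221 222 198 125 125 117 174 241 245 232 155 164 177 187 188 180 204
  228 239 251 254 254 245 171 133 131 171 225 231 231 231 231 230]
 [220 221 222 207 156 127 118 129 213 251 253 244 228 149 164 179 162 217
  251 253 255 254 245 169 131 132 144 192 230 229 231 231 231 231]
 [219 219 220 218 190 124 126 131 151 210 249 254 253 244 245 245 245 251
  254 255 254 242 177 114 130 138 174 219 229 230 230 230 230 231]
 [218 218 219 221 210 167 125 130 130 121 173 238 246 253 254 254 255 254
  254 246 231 160 130 130 131 161 214 230 229 231 229 229 230 231]]
```

View pics/s5.png

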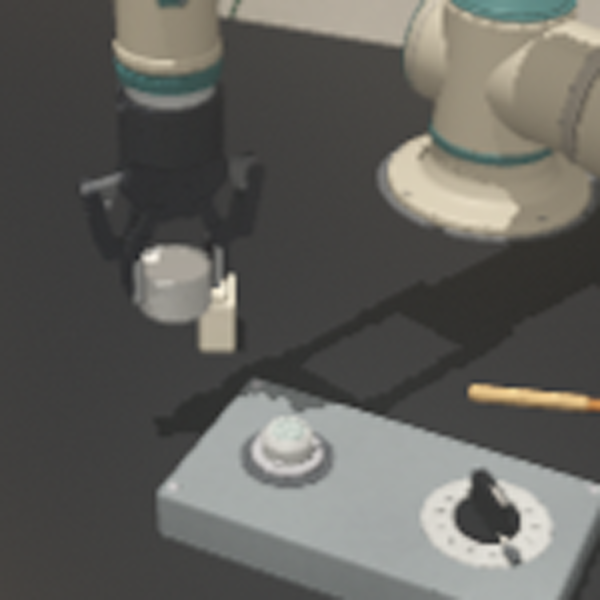

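View pics/t5.png

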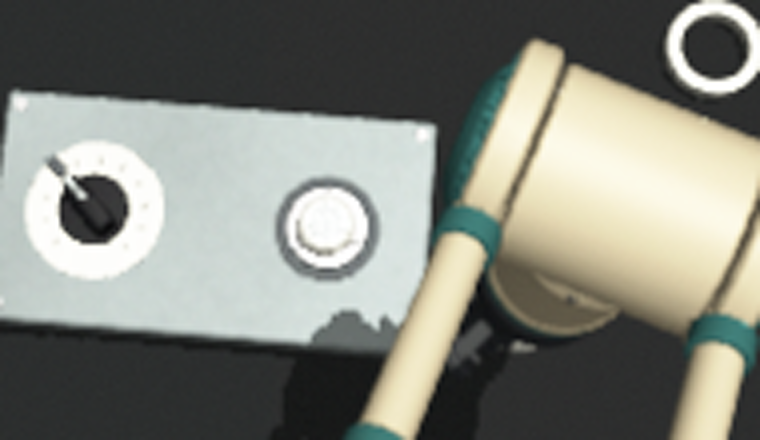

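```bash
python3 - <<'E'
from h import *
f=lambda u,v:(180+(u+.5)/4-.5,90+(v+.5)/4-.5)
print("cell",pt("scene",f(176,263),.152))
print("spigtop",pt("scene",f(289,430),.071)); 
im=cv2.imread("pics/s5r.png")
cv2.imwrite("pics/a.png",cv2.resize(im[185:218,235:270],None,fx=16,fy=16,interpolation=cv2.INTER_CUBIC))
cv2.imwrite("pics/b.png",cv2.resize(im[145:178,205:245],None,fx=16,fy=16,interpolation=cv2.INTER_CUBIC))
# top: dark annulus (base plate) outer ellipse
g=cv2.cvtColor(cv2.imread("pics/top0.png"),cv2.COLOR_BGR2GRAY)
m=np.zeros_like(g);m[190:225,244:280]=(g[190:225,244:280]<175)*255
cs,_=cv2.findContours(m,cv2.RETR_EXTERNAL,cv2.CHAIN_APPROX_NONE);c=max(cs,key=cv2.contourArea)[:,0]
for z in(.045,.047):
  P=np.array([pt("top",p,z)[:2]*1000 for p in c],np.float32);print(z,cv2.fitEllipse(P))
g=cv2.cvtColor(cv2.imread("pics/scene0.png"),cv2.COLOR_BGR2GRAY)
m=np.zeros_like(g);m[188:214,236:268]=(g[188:214,236:268]<128)*255
cs,_=cv2.findContours(m,cv2.RETR_EXTERNAL,cv2.CHAIN_APPROX_NONE);c=max(cs,key=cv2.contourArea)[:,0]
c=cv2.convexHull(c)[:,0]
P=np.array([pt("scene",p,.045)[:2]*1000 for p in c],np.float32);print("scene",cv2.fitEllipse(P),len(c))
E
```

```text
cell [ 0.48450013 -0.14855772  0.152     ]
spigtop [ 0.55020561 -0.03158521  0.071     ]
0.045 ((550.0325317382812, -33.449039459228516), (68.60324096679688, 69.0671615600586), 129.6873321533203)
0.047 ((549.7141723632812, -33.4722785949707), (68.46484375, 68.9278335571289), 129.6868896484375)
scene ((549.9359741210938, -32.067108154296875), (67.98408508300781, 70.68800354003906), 91.63550567626953) 12
```

View pics/a.png

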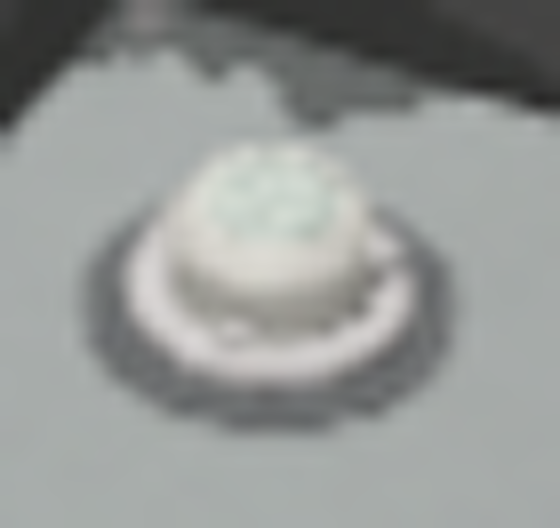

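View pics/b.png

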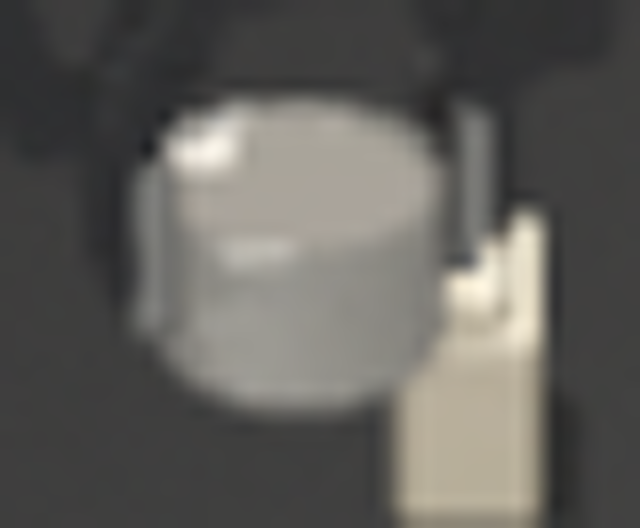

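Emit:
carry_out(increments=[{"xyz":[0.02,0.038,0],"rot":[0,0,0]},{"xyz":[0.02,0.038,0],"rot":[0,0,0]},{"xyz":[0.0237,0.0423,0],"rot":[0,0,0]},{"xyz":[0,0,-0.015],"rot":[0,0,0]},{"xyz":[0,0,-0.015],"rot":[0,0,0]}])

```text
time_s: 9.45
position: [0.5522, -0.0314, 0.1141]
tcp_rot: [2.955, 1.064, 0.002]
force: [-0.2, -0.0, -1.7]
grip_width: 0.638
```

Emit:
carry_out(increments=[{"xyz":[0,0,-0.008],"rot":[0,0,0]},{"xyz":[0,0,0],"rot":[0,0,0]},{"xyz":[0,0,0],"rot":[0,0,0]}])

```text
time_s: 9.75
position: [0.5509, -0.0324, 0.1065]
tcp_rot: [2.957, 1.06, 0.0]
force: [0.9, -0.1, -0.8]
grip_width: 0.641
```

```bash
python3 - <<'E'
from h import *
im=camera("scene")[:,:,::-1]; cv2.imwrite("pics/s6r.png",im)
cv2.imwrite("pics/s6.png",cv2.resize(im[160:220,225:285],None,fx=10,fy=10,interpolation=cv2.INTER_CUBIC))
o=observe();print(o['position'],o['tcp_rot'],o['grip_width'],o['force'],o['qpos'])
E
```

```text
[ 0.55109388 -0.03238009  0.10683793] [2.95658413e+00 1.06013396e+00 1.54637415e-03] 0.6398322944636453 [ 0.68416081 -0.48699928 -0.67378919] [-1.84674863e-01  3.59791289e-01  1.76788657e+00 -1.15393805e-04
  1.01271704e+00  6.97609419e-01]
```

View pics/s6.png

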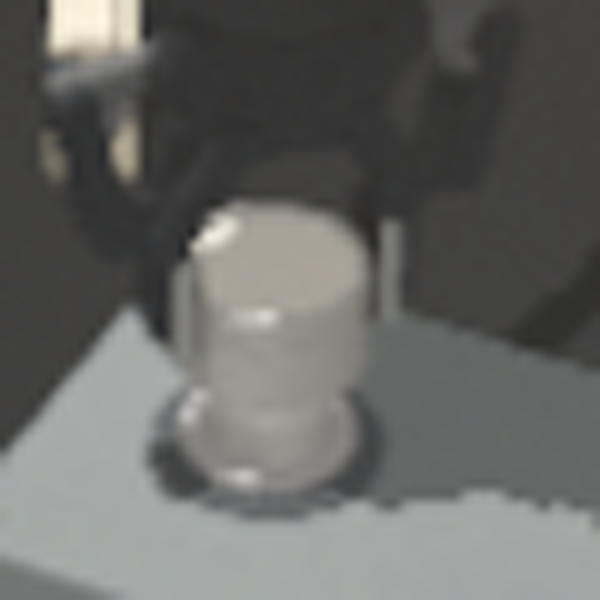

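```bash
python3 - <<'E'
from h import *
for P in ([.55,-.033,.045],[.55,-.033,.062],[.55,-.033,.0805],[.55,-.033,.1145],[.552,-.033,.1145],[.55,-.031,.1145]): print(P,(proj("scene",P)-[225,160]+.5)*10-.5)
E
```

```text
[0.55, -0.033, 0.045] [267.08801512 440.38561689]
[0.55, -0.033, 0.062] [268.34537654 397.38439639]
[0.55, -0.033, 0.0805] [269.74248123 349.60401643]
[0.55, -0.033, 0.1145] [272.39170014 259.00186804]
[0.552, -0.033, 0.1145] [270.11733597 262.90142543]
[0.55, -0.031, 0.1145] [278.8595349  260.50396115]
```

```bash
python3 - <<'E'
import cv2
im=cv2.imread('pics/s6r.png'); a=cv2.resize(im[178:214,236:268],None,fx=16,fy=16,interpolation=cv2.INTER_CUBIC)
a=cv2.convertScaleAbs(a,alpha=1.6,beta=-60)
cv2.imwrite('pics/s6z.png',a)
g=cv2.cvtColor(im,cv2.COLOR_BGR2GRAY)
for r in (184,186,188,190,192,194,196,198,200,202,204,206,208): print(r,g[r,238:266])
E
```

```text
184 [ 52  51  55  54  56  54 165 199 203 182 163 163 163 163 163 163 163 163
 163 163 161 155 133  86  48 112 113  74]
186 [ 58  52  52  54  70 104 121 150 163 163 163 164 163 163 163 163 163 164
 164 164 164 164 155 120  76 114 114  75]
188 [ 58  50  51  52 103 130 110 142 164 163 164 163 163 164 164 163 164 163
 164 163 164 161 148 120  84 116 105  64]
190 [ 83  60  52  54 104 130 109 123 147 157 162 164 164 163 163 163 164 164
 158 155 146 137 129 106  79 115 108  72]
192 [162 116  52  53 103 129 112 120 137 154 162 173 177 183 167 147 144 142
 141 138 135 133 127 111 100 107 108 102]
194 [169 161 139 100 108 130 113 122 139 143 145 148 152 152 150 144 140 139
 139 137 135 131 126 115 105 104 103 102]
196 [170 169 169 165 144 129 128 133 147 151 152 152 150 150 150 149 146 143
 142 139 136 131 126 114 105 103 103 103]
198 [170 170 170 170 165 145 139 139 147 153 153 154 154 152 150 147 145 143
 141 138 135 124 110 103 102 102 103 102]
200 [170 169 164 140 116 158 172 153 144 147 151 154 150 147 148 148 144 145
 144 137 142 124  88  85  98 102 102 102]
202 [168 163 134 110 120 153 149 128 129 136 145 151 157 162 160 157 152 146
 138 130 127 129 106  75  74  93 102 101]
204 [169 144 101  85  86 115 131 130 129 134 140 140 142 146 147 148 145 141
 134 130 130 130 104  74  71  86  99 102]
206 [168 138  91  75  68  75  98 123 134 134 134 137 136 138 143 141 137 133
 131 131 124  97  72  71  74  94 103 102]
208 [167 168 138  93  76  69  69  75 113 127 148 163 154 138 137 136 131 120
 104  87  74  70  71  77  93 101 102 103]
```

View pics/s6z.png

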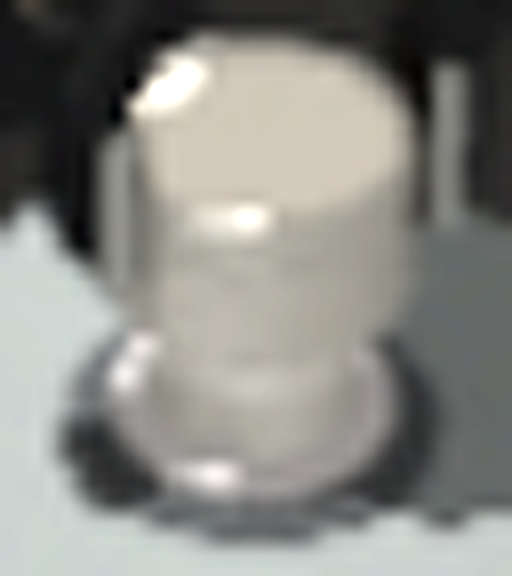

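Cell sits about 1 mm to +y of the spigot axis (cell centre u≈252.5 against 251.5). I'll correct that and lower it.

Emit:
carry_out(increments=[{"xyz":[-0.0005,-0.001,-0.006],"rot":[0,0,0]},{"xyz":[0,0,-0.004],"rot":[0,0,0]},{"xyz":[0,0,-0.004],"rot":[0,0,0]},{"xyz":[0,0,0],"rot":[0,0,0]}])

```text
time_s: 10.2
position: [0.5495, -0.0325, 0.0917]
tcp_rot: [-2.956, -1.062, 0.002]
force: [0.4, 0.3, -1.2]
grip_width: 0.64
```

Emit:
carry_out(increments=[{"xyz":[0,0,-0.004],"rot":[0,0,0]},{"xyz":[0,0,-0.003],"rot":[0,0,0]},{"xyz":[0,0,0],"rot":[0,0,0]}])

```text
time_s: 10.5
position: [0.5497, -0.0324, 0.0848]
tcp_rot: [-2.956, -1.062, 0.001]
force: [-0.6, 0.3, -1.1]
grip_width: 0.642
```

No contact force yet, with the underside about 1.5 mm above the pins.

Emit:
carry_out(increments=[{"xyz":[0,0,-0.001],"rot":[0,0,0]},{"xyz":[0,0,-0.001],"rot":[0,0,0]},{"xyz":[0,0,0],"rot":[0,0,0]}])

```text
time_s: 10.8
position: [0.55, -0.0325, 0.0833]
tcp_rot: [2.957, 1.062, -0.0]
force: [-0.6, 0.3, -1.5]
grip_width: 0.638
```

Emit:
carry_out(increments=[{"xyz":[0,0,-0.0015],"rot":[0,0,0]},{"xyz":[0,0,-0.0015],"rot":[0,0,0]},{"xyz":[0,0,0],"rot":[0,0,0]}])

```text
time_s: 11.1
position: [0.5506, -0.0326, 0.0803]
tcp_rot: [2.956, 1.062, 0.002]
force: [0.9, -0.3, -1.6]
grip_width: 0.643
```

Emit:
carry_out(increments=[{"xyz":[0,0,-0.001],"rot":[0,0,0]},{"xyz":[0,0,-0.001],"rot":[0,0,0]},{"xyz":[0,0,0],"rot":[0,0,0]}])

```text
time_s: 11.4
position: [0.5505, -0.0326, 0.0784]
tcp_rot: [2.956, 1.062, 0.001]
force: [2.1, 0.2, -0.9]
grip_width: 0.643
```

```bash
python3 - <<'E'
from h import *
im=camera("scene")[:,:,::-1]; cv2.imwrite("pics/s7r.png",im)
cv2.imwrite("pics/s7.png",cv2.convertScaleAbs(cv2.resize(im[178:214,236:268],None,fx=16,fy=16,interpolation=cv2.INTER_CUBIC),alpha=1.6,beta=-60))
o=observe();print(o['position'],o['grip_width'],o['force'],o['torque'])
E
```

```text
[ 0.55050017 -0.03258952  0.07836566] 0.6446555748860219 [ 1.62268462  0.58646126 -2.00283714] [ 0.00677371 -0.32279656 -0.02473293]
```

View pics/s7.png

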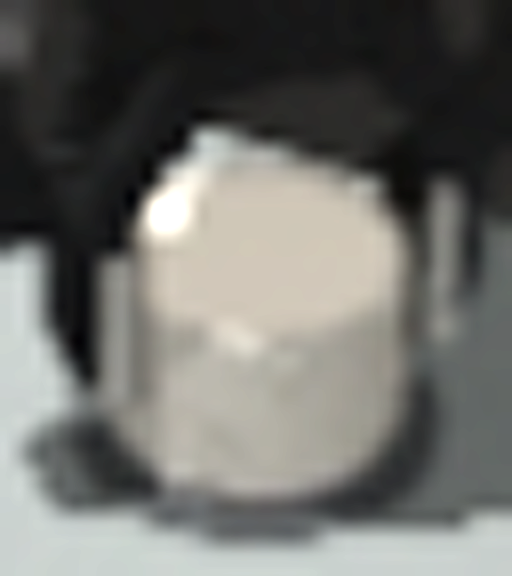

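Cell is over the spigot without load. Continuing down.

Emit:
carry_out(increments=[{"xyz":[0,0,-0.001],"rot":[0,0,0]},{"xyz":[0,0,-0.001],"rot":[0,0,0]},{"xyz":[0,0,0],"rot":[0,0,0]}])

```text
time_s: 11.75
position: [0.5505, -0.0326, 0.0767]
tcp_rot: [2.956, 1.062, 0.002]
force: [2.2, 1.1, 4.1]
grip_width: 0.638
```

Emit:
carry_out(increments=[{"xyz":[0,0,-0.001],"rot":[0,0,0]},{"xyz":[0,0,-0.001],"rot":[0,0,0]},{"xyz":[0,0,0],"rot":[0,0,0]}])

```text
time_s: 12.05
position: [0.5505, -0.0326, 0.0748]
tcp_rot: [2.956, 1.062, 0.002]
force: [1.1, 0.0, 6.0]
grip_width: 0.644
```

Force follows the spring law (about 3 N at TCP z≈0.0783, 1 N/mm), so the cell seems to have happened to be keyed already. Pushing on and verifying.

Emit:
carry_out(increments=[{"xyz":[0,0,-0.001],"rot":[0,0,0]},{"xyz":[0,0,-0.001],"rot":[0,0,0]},{"xyz":[0,0,0],"rot":[0,0,0]}])

```text
time_s: 12.35
position: [0.5506, -0.0326, 0.073]
tcp_rot: [2.956, 1.062, 0.002]
force: [0.3, 1.5, 7.1]
grip_width: 0.64
```

Emit:
carry_out(increments=[{"xyz":[0,0,-0.001],"rot":[0,0,0]},{"xyz":[0,0,-0.001],"rot":[0,0,0]},{"xyz":[0,0,0],"rot":[0,0,0]}])

```text
time_s: 12.65
position: [0.5505, -0.0326, 0.0727]
tcp_rot: [2.956, 1.062, 0.003]
force: [-2.0, 1.7, 16.8]
grip_width: 0.641
```

Emit:
carry_out(increments=[{"xyz":[0,0,-0.001],"rot":[0,0,0]},{"xyz":[0,0,0],"rot":[0,0,0]},{"xyz":[0,0,0],"rot":[0,0,0]},{"xyz":[0,0,0],"rot":[0,0,0]},{"xyz":[0,0,0],"rot":[0,0,0]}])

```text
time_s: 13.15
position: [0.5506, -0.0326, 0.0727]
tcp_rot: [2.955, 1.062, 0.004]
force: [-3.5, 1.2, 24.3]
grip_width: 0.641
```

Emit:
carry_out(increments=[{"xyz":[0,0,0],"rot":[0,0,0]},{"xyz":[0,0,0],"rot":[0,0,0]},{"xyz":[0,0,0],"rot":[0,0,0]},{"xyz":[0,0,0],"rot":[0,0,0]},{"xyz":[0,0,0],"rot":[0,0,0]}])

```text
time_s: 13.65
position: [0.5506, -0.0326, 0.0727]
tcp_rot: [2.955, 1.062, 0.003]
force: [-4.8, 1.4, 24.0]
grip_width: 0.642
```

```bash
python3 - <<'E'
from h import *
im=camera("scene")[:,:,::-1]; cv2.imwrite("pics/s8r.png",im)
cv2.imwrite("pics/s8.png",cv2.resize(im[150:250,130:330],None,fx=4,fy=4,interpolation=cv2.INTER_CUBIC))
print("cell top centre expected home",(proj("scene",[.55,-.033,.045+.036])-[130,150]+.5)*4-.5,"at ring",(proj("scene",[.55,-.033,.045+.041])-[130,150]+.5)*4-.5,"on pins",(proj("scene",[.55,-.033,.045+.046])-[130,150]+.5)*4-.5)
im=camera("top")[:,:,::-1]; cv2.imwrite("pics/t8.png",im)
o=observe();print(o['position'],o['grip_width'],o['force'],o['torque'],o['time_s'])
E
```

```text
cell top centre expected home [487.61226652 179.01924135] at ring [487.76550651 173.77849962] on pins [487.91966073 168.50649133]
[ 0.55057594 -0.03259889  0.07271143] 0.6406087074168136 [-3.14639763  1.53912324 23.9112731 ] [ 0.17605221  0.67860409 -0.07198402] 13.75
```

View pics/s8.png

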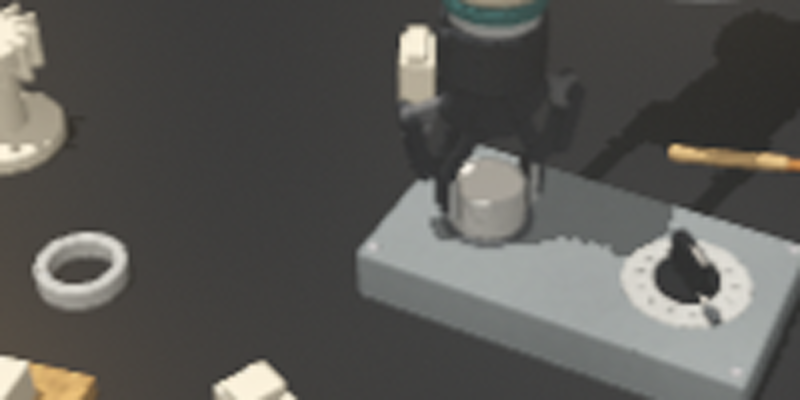

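View pics/t8.png

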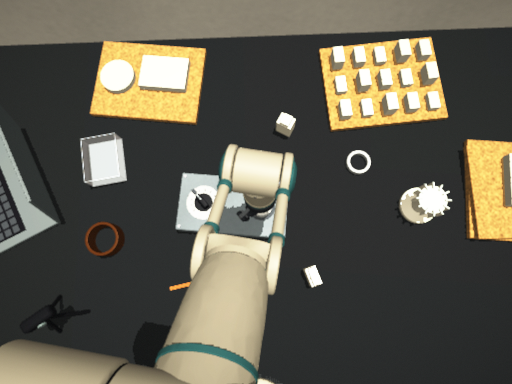

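```bash
python3 - <<'E'
from bench import *
print(job_done())
E
```

```text
the job is handed in; nothing more can be done
None
```

The dimmer is set at the tab, and the diffuser cell is pushed home on the spigot with the gripper still holding it. I handed the job in at 13.75 s of the 72 s allowed.

- **Dimmer:** I turned the knob about 62° clockwise. Most readings put the pointer within about 1–2° of the tab at roughly 39.5°. The coarsest scene-view readings varied by up to about 3°. It still looked the same in the last picture.
- **Cell, turning:** I did not have to turn it. It came down past the pin height with no load, so its keyways happened to be lined up already. I did not test this by twisting it.
- **Cell, pushed home:**
  - The force followed the spring ring, about 3 N at first contact and then about 1 N per mm.
  - After about 5 mm it met a hard stop at tool height 0.0727 m; I had expected about 0.073 m.
  - The final push reads a steady 24 N.
  - The cell's top appears about where "home" should be in the scene camera, at pixel (491,180) against a predicted (488,179).
- **Other objects:** those visible in the last pictures look unmoved. The arm hides part of the knife in the top view, but the scene view shows that part in place.

The camera-measured cell centre and the tool position disagreed by about 1–3 mm before fitting. I shifted the cell about 1 mm, and it slid on without side load.

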